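# Pin the drying carriage and load the bath balls

### The arm

A 6-joint arm with a two-finger parallel gripper is mounted at the origin on the work surface. World frame = base frame: x ahead of the robot, y to its left, z up, the work surface at z = 0. Lengths are in m, angles in degrees, forces in N, time in s.
With the tool pointing down it reaches from about 0.35 to 0.975 m from the base axis. Payload 7.1 kg.
Tool frame: the origin (TCP) lies on the centre line of the jaws, within the pads' length; the fingertips stand ctrl.finger_overhang ahead of it and the grasp point (between the pads) lies 2 mm behind it (ctrl.finger_overhang is the distance from the TCP to the fingertips, in m); z points along the fingers, y is the line along which they close (so a half turn about z gives the same grasp; the last joint's range is limited). The gripper opens to 88 mm and grips with 3 to 60 N. Pads are 20 mm wide; open, the fingers measure 115 mm over their backs; the gripper's body (75 mm by 178 mm) begins 61 mm behind the grasp point.
Start: joints at [74.198, 24.242, 93.386, -0, 62.372, -1.089], TCP at [0.159, 0.604, 0.24] pointing down, gripper open.
Joint ranges: [-172.04, 172.04], [-51.8, 120.97], [4.93, 147.93], [-75.15, 255.16], [6.16, 154.13], [-145.62, 145.62]. Speed limits (degrees/s): [136.94, 136.94, 172.46, 180, 180, 180].

### API

Orientations are given as [roll, pitch, yaw] about the fixed x, y, z axes, in that order (R = Rz(yaw) Ry(pitch) Rx(roll)).
In Python, from workcell import telemetry, vision, job, masks_of, ctrl gives the robot as it stands. The module is installed in compiled form; this text tells all that it offers.
- The arm moves only by the tool jog_arm, never from a script. Its argument "steps" is text: rows parted by semicolons, each of 5 numbers parted by spaces: the finger opening in m, from 0 to 0.0878, then the shift along the tool's x, y, z in m, then the turn about the tool's z in degrees. A call has 1 to 12 rows; each row shifts and turns the commanded pose from where the row before left it, along the tool's axes as they then stand; what a row does not reach is not made up. A row lasts 1/8 s, in which the tool goes at most 62.5 mm and 10.7 degrees, less where a joint would pass 70% of its speed; a pose out of reach is approached as far as the arm can. A call with a gripper value outside its range is refused whole. The fingers move at their own pace and stop on an object; "grip_force" is the grip in N (left out, the last holds). Time passes only in rows, so rows that do not move let the fingers close. It gives the time, the measured TCP pose, the force, the opening and the grip force at its end, in the units of the state.
- telemetry.get_obs(): the state, without advancing time (a new reading comes with each control period).
- vision.read_camera(name): name is "scene" or "top" or "wrist"; returns (picture, depth): 400x640x3 uint8, red, green, blue; 400x640 float32, m along the optical axis (not along the pixel's ray), 0 where there is no reading.
- vision.camera_model(name): a dict with "K" (3x3 intrinsics, pixels), "k1" (the pictures are not rectified: a ray, as slopes to the right and down, at radius r is drawn at 1 + k1 r^2 times it, then the intrinsics apply), "rvec" (rotation vector, rad) and "tvec" (3), from world to camera coordinates, as OpenCV has them; the wrist camera has in their place "hand_eye" (4x4, takes a point from camera to tool coordinates, whose origin is the TCP and whose axes are the flange's). Camera axes: x right, y down, z forward; pixel columns grow to the right and rows downward; lengths in m; the calibration is good to about 2 mm. A picture is of the moment at which its call begins: read the wrist's pose just before it. camera_model takes no time and is no camera call.
- job.job_done(): hands the job in; it is judged then, once.
Trained networks look in the newest picture that a camera, given by its name, has taken for a name from the list of things; names that differ only in an ending like _2 or _b are one class to them, and where a whole thing is asked for, a point or a joint stands for the part that bears it (a point fixed in the world has none). Each returns a list of dicts, best first, with "p" (0 to 1); they miss things now and then, are a little off and sometimes report something else, mostly with a low value. They report only what shows in the picture. A call takes as long as a camera call.
- masks_of(camera, target): "pixels" (400x640 bool, what is visible of it) and "centre" ([column, row] in pixels, amid what is visible of it).
The state is a dict: "t": time; "joint_positions": joint angles; "qd": joint speeds; "joint_torque": joint torques, N m; "eef_pos": TCP position; "tool_rot": TCP orientation; "ft_force": force on the tool from outside, world axes, zero at the start; "torque": the same for the moment, N m; "finger_gap": finger opening in m; "gripper_force": force on a finger pad.
Only numpy, scipy, OpenCV 4.12 (cv2) and the standard library are available. Lean on these libraries where they do the work, as an engineer would, in place of code of your own. Each camera call takes 0.05 s, during which the arm holds its last target. There are 200 camera calls.

### The job

Get the drying carriage ready and load it: first take the steel mug off the carriage and stand it upright in the middle of the round cork mat, then push the carriage fully home into the yoke and drop the lock pin from its wooden stand all the way down through both yoke ears and the carriage's tongue. Only once it is pinned, seat every bath ball on the table in a pocket of the carriage, one to a pocket; the balls crumble, so hold them lightly, never let one fall, and set each into its pocket before letting go. Leave the brass weight, the jar and the tin where they stand.

Things in the scene. Friction and masses are not known exactly. Their poses are not given: they have to be found in the camera images.
- bed: Fixed slide bed: a grey base plate 110 x 480 x 10 mm (x, y, z of its own frame; it reaches y -290 to +190 mm) carrying the sliding white carriage. Origin on the table surface. Its +y axis is the direction in which the carriage slides home, towards the dark steel yoke at the +y end. It stands at another place and yaw in each start.
- yoke_hole (a point): Centre of the yoke's pin hole, on the top face of the upper ear, 52 mm above the table. The yoke: two level steel ears 46 x 46 x 8 mm one above the other (tops 28 and 52 mm above the table), open towards the carriage, a post of their height behind them (+y). Each ear has a vertical through hole 13 mm wide with a 1.5 mm chamfer.
- carriage (a joint): Position of the carriage along the bed (m): 0 = fully home against its stop, tongue between the ears, the three holes in line; up to 0.100 = drawn out, away from the yoke (towards the bed's -y). Starts at 0.05 to 0.09. About 3 N friction; it stays where left. Its white deck is 90 mm wide, 240 mm long, top 43 mm above the table, with a row of four pockets.
- push_knob (a point): Half-way up the black upright knob for pushing the carriage, at the end of the carriage away from the yoke: a cylinder 22 mm across and 40 mm tall (43 to 83 mm above the table), this point 63 mm above the table. It rises from a 50 x 45 mm end piece whose top is level with the deck.
- tongue_eye (a point): Centre of the eye in the carriage's steel tongue, on its top face, 41 mm above the table. The tongue is 34 mm wide and 10 mm thick; the eye is a through hole 13 mm wide. At home it lies exactly under yoke_hole.
- pocket0 (a point): Centre of pocket 0 in the deck, at the deck's top face (43 mm above the table). Pockets are numbered from the yoke end, 60 mm apart in a row along the deck; each is a round through hole 42 mm wide with a 2 mm chamfer, in which a ball rests with its centre about 14 mm above the deck.
- pocket1 (a point): Centre of pocket 1 in the deck, at the deck's top face (43 mm above the table). Pockets are numbered from the yoke end, 60 mm apart in a row along the deck; each is a round through hole 42 mm wide with a 2 mm chamfer, in which a ball rests with its centre about 14 mm above the deck.
- pocket2 (a point): Centre of pocket 2 in the deck, at the deck's top face (43 mm above the table). Pockets are numbered from the yoke end, 60 mm apart in a row along the deck; each is a round through hole 42 mm wide with a 2 mm chamfer, in which a ball rests with its centre about 14 mm above the deck.
- pocket3 (a point): Centre of pocket 3 in the deck, at the deck's top face (43 mm above the table). Pockets are numbered from the yoke end, 60 mm apart in a row along the deck; each is a round through hole 42 mm wide with a 2 mm chamfer, in which a ball rests with its centre about 14 mm above the deck.
- pin_head (a point): Steel lock pin, 0.11 kg: half-way up its head, 62 mm above its tip. Head: upright cylinder 20 mm across, 44 to 80 mm above the tip. Collar 26 mm across, 4 mm thick, underside 40 mm above the tip. Shank 10 mm across, tip tapered over 6 mm. Own z axis: tip to head. It starts upright in a fixed wood block 50 x 50 x 48 mm with a 13 mm through hole, collar on the block.
- pin_tip (a point): Lowest point of the lock pin, on its axis. The collar comes to rest on the upper ear. In the stand it is 8 mm, and when fully home in the yoke 12 mm, above the table.
- mug_center (a point): Steel mug, half-way up on its axis (37.5 mm above its foot): 75 mm tall, 62 mm across, open at the top, 0.11 kg, with one handle that sticks out towards its own +y. It starts upright on the carriage's deck (foot 43 mm above the table).
- mat: Fixed round cork mat 110 mm across and 4 mm thick flat on the table, the place for the mug. Origin at the centre of its underside.
- ball0_center (a point): Centre of pressed bath ball 0: off-white, 50 mm across, about 0.08 kg, with a flat foot 35 mm across on which it stands on the table (centre 18 mm above the foot and the table). Crumbly: a grip of more than 12 N (each finger) ruins it; 4 to 8 N is ample. None when this ball is absent (3 or 4 are there).
- ball1_center (a point): Centre of pressed bath ball 1: off-white, 50 mm across, about 0.08 kg, with a flat foot 35 mm across on which it stands on the table (centre 18 mm above the foot and the table). Crumbly: a grip of more than 12 N (each finger) ruins it; 4 to 8 N is ample. None when this ball is absent (3 or 4 are there).
- ball2_center (a point): Centre of pressed bath ball 2: off-white, 50 mm across, about 0.08 kg, with a flat foot 35 mm across on which it stands on the table (centre 18 mm above the foot and the table). Crumbly: a grip of more than 12 N (each finger) ruins it; 4 to 8 N is ample. None when this ball is absent (3 or 4 are there).
- ball3_center (a point): Centre of pressed bath ball 3: off-white, 50 mm across, about 0.08 kg, with a flat foot 35 mm across on which it stands on the table (centre 18 mm above the foot and the table). Crumbly: a grip of more than 12 N (each finger) ruins it; 4 to 8 N is ample. None when this ball is absent (3 or 4 are there).
- weight: Bystander: brass weight, 36 mm across, 30 mm tall, among the balls. Origin at its underside.
- jar: Bystander: clear closed jar, 66 mm across, 85 mm tall, on the left. Origin at its underside.
- tin: Bystander: aluminium tin, 66 mm across, 90 mm tall, on the right. Origin at its underside.

How it is judged:
By the outcome, as a careful person would: the job done as asked, in the order asked, and still so for the second after the job is handed in, with the robot touching nothing.
Of ball0, ball1, ball2, ball3 only 3 to 4 are there at a start; the rules pass over those that are not, and their reading is None.
At some moment in a run one of ball0, ball1, ball2, ball3 may be knocked a few centimetres aside while the robot is not near it.
It also fails if it takes over 210 s, if anything falls off the work surface, if the arm or the gripper's body presses on something with over 40 N, if the wrist force passes 120 N, or if a joint passes its speed limit or range.

## Working session

There is one attempt and no reset: what is moved stays moved. The work goes in short steps, Python scripts to look and compute and a tool call to move; the robot and the scene stay as the last step left them, time stands still between calls to the robot, and variables do not carry over. Pictures are saved under pics/ and viewed, at most 14 in all, crops included, and the job is handed in when it is done.

Besides the shell and the picture viewer there is one more tool, called after "Request:" as name(argument=value, ...), one argument or row to a line, values as JSON. jog_arm: Moves the arm, as the interface text tells. Its arguments: {"type":"object","properties":{"steps":{"type":"string"},"grip_force":{"type":"number"}},"required":["steps"]}

```bash
ls; mkdir -p pics; cat > h.py <<'E'
import numpy as np, cv2
from scipy.spatial.transform import Rotation as Ro
from workcell import telemetry, vision, job, masks_of, ctrl
def model(n, obs=None):
    m=vision.camera_model(n); K=np.array(m["K"])
    if "hand_eye" in m:
        o=obs or telemetry.get_obs(); T=np.eye(4)
        T[:3,:3]=Ro.from_euler('xyz',o["tool_rot"],degrees=True).as_matrix(); T[:3,3]=o["eef_pos"]
        T=T@np.array(m["hand_eye"])
    else:
        R=cv2.Rodrigues(np.array(m["rvec"],float))[0]; T=np.eye(4); T[:3,:3]=R.T; T[:3,3]=-R.T@np.array(m["tvec"],float).ravel()
    return K,m["k1"],T
def slopes(K,k1,uv):
    uv=np.atleast_2d(np.asarray(uv,float)); d=np.c_[(uv[:,0]-K[0,2])/K[0,0],(uv[:,1]-K[1,2])/K[1,1]]; s=d.copy()
    for _ in range(20): s=d/(1+k1*(s**2).sum(1,keepdims=True))
    return s
def on_plane(M,uv,z):
    K,k1,T=M; r=np.c_[slopes(K,k1,uv),np.ones(len(np.atleast_2d(uv)))]@T[:3,:3].T
    c=T[:3,3]; return c+r*((z-c[2])/r[:,2])[:,None]
def cloud(M,depth,mask):
    K,k1,T=M; v,u=np.nonzero(mask&(depth>0)); s=slopes(K,k1,np.c_[u,v]); d=depth[v,u]
    return np.c_[s*d[:,None],d]@T[:3,:3].T+T[:3,3]
def proj(M,P):
    K,k1,T=M; c=(np.atleast_2d(P)-T[:3,3])@T[:3,:3]; s=c[:,:2]/c[:,2:]; s=s*(1+k1*(s**2).sum(1,keepdims=True))
    return s*[K[0,0],K[1,1]]+K[:2,2]
def snap(n,name=None):
    M=model(n); p,d=vision.read_camera(n)
    if name: cv2.imwrite(f"pics/{name}.png",p[:,:,::-1])
    return M,p,d
E
python3 - <<'E'
from h import *
print(ctrl.finger_overhang, telemetry.get_obs())
for n in ("top","scene"):
    M,p,d=snap(n,n+"0"); print(n,M[2][:3,3].round(3),M[2][:3,2].round(2), (d>0).mean())
    for t in ("bed","carriage","push_knob","yoke_hole","tongue_eye","pocket0","pin_head","mug_center","mat","ball0_center","weight","jar","tin"):
        for r in masks_of(n,t)[:6]:
            m=r["pixels"]; c=cloud(M,d,m)
            print(t,round(float(r["p"]),2),np.round(r["centre"],1),m.sum(), c.mean(0).round(3) if len(c) else None, np.percentile(c[:,2],97).round(3) if len(c) else None)
E
```

```text
pics
0.017 {'t': 0.0, 'joint_positions': array([ 7.41990370e+01,  2.42820444e+01,  9.34299299e+01, -1.95163552e-03,
        6.23725947e+01, -1.08774630e+00]), 'qd': array([-0.02314672,  0.05697899,  0.02631298,  0.0359627 ,  0.08490412,
       -0.00020803]), 'joint_torque': array([ 3.39542974e-03, -5.44635093e+01, -2.73667145e+01,  6.45583682e-02,
        2.29651260e-02, -8.86097519e-05]), 'eef_pos': array([0.15857231, 0.60401666, 0.23893799]), 'tool_rot': array([-1.79915413e+02,  1.22040278e-04,  1.65287690e+02]), 'ft_force': array([ 0.03292398, -0.11384957, -0.78262815]), 'torque': array([-0.01924148, -0.01925988, -0.06128488]), 'gripper_force': 0.0, 'finger_gap': 0.08765817085565573}
top [ 0.441 -0.019  1.369] [ 0.08  0.01 -1.  ] 0.99589453125
bed 0.62 [333.6 172.4] 5068 [ 0.615 -0.057  0.026] 0.053
bed 0.19 [341.3 168.8] 426 [ 0.618 -0.058  0.071] 0.119
carriage 0.75 [369.5 177.4] 2033 [ 0.611 -0.12   0.042] 0.05
carriage 0.19 [200.7 233.6] 69 [0.431 0.348 0.077] 0.09
push_knob 0.61 [372.8 172.3] 2045 [ 0.612 -0.123  0.041] 0.051
yoke_hole 0.98 [338.9 181.5] 4932 [ 0.614 -0.059  
[... 1618 characters left out ...]
] 0.119
mat 0.92 [286.2 135. ] 759 [ 0.46  -0.344  0.005] 0.009
mat 0.73 [404.4 385.6] 887 [0.65  0.429 0.073] 0.088
mat 0.36 [279.8 208.8] 2365 [ 0.621 -0.109  0.042] 0.069
mat 0.31 [316.1 168.3] 237 [ 0.473 -0.171  0.031] 0.044
ball0_center 0.88 [390.5 271.9] 285 [0.492 0.199 0.034] 0.044
ball0_center 0.55 [279.2 204. ] 2457 [ 0.622 -0.108  0.041] 0.063
ball0_center 0.21 [316.3 164.8] 232 [ 0.473 -0.17   0.032] 0.044
weight 0.51 [298.9 243.4] 5660 [ 0.629 -0.026  0.028] 0.054
jar 0.55 [405.  385.3] 918 [0.649 0.429 0.071] 0.088
jar 0.51 [231.7 127.7] 693 [ 0.603 -0.414  0.064] 0.094
jar 0.48 [345.8 216.2] 182 [0.484 0.002 0.025] 0.034
tin 0.95 [230.2 125.8] 717 [ 0.604 -0.416  0.064] 0.094
```

```bash
python3 - <<'E'
import cv2
a=cv2.imread("pics/top0.png"); cv2.imwrite("pics/top0b.png",cv2.resize(a[110:290,160:500],None,fx=2.35,fy=2.35,interpolation=2))
b=cv2.imread("pics/scene0.png"); cv2.imwrite("pics/scene0b.png",cv2.resize(b[80:400,160:480],None,fx=1.8,fy=1.8))
E
```

```text
(no output)
```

View pics/top0b.png

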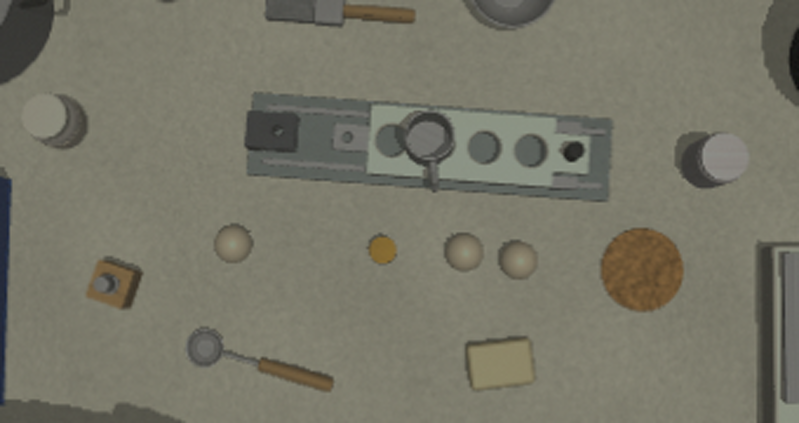

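View pics/scene0b.png

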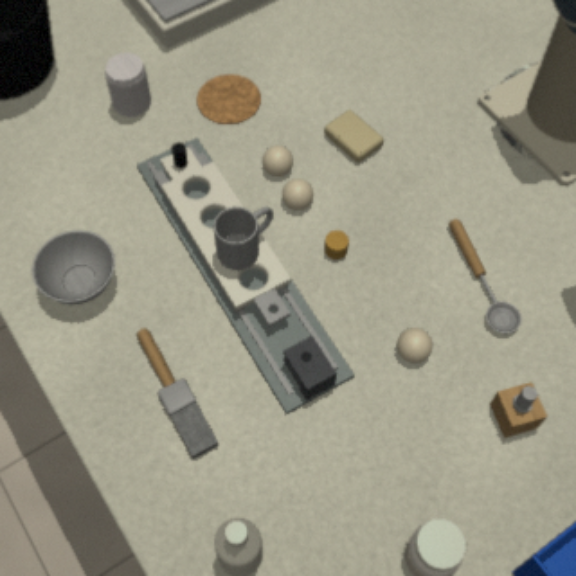

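The top view shows three balls (crop px 233,243; 464,251; 518,259), brass weight (382,249), pin stand (112,283), mat (642,268), yoke hole (279,130), knob (573,149), and the mug with its handle pointing towards the robot. The scene view agrees with this.

```bash
cat >> h.py <<'E'
def fitc(xy):
    A=np.c_[2*xy,np.ones(len(xy))]; s=np.linalg.lstsq(A,(xy**2).sum(1),rcond=None)[0]; return s[:2],np.sqrt(s[2]+s[:2]@s[:2])
def sphere(c):
    A=np.c_[2*c,np.ones(len(c))]; s=np.linalg.lstsq(A,(c**2).sum(1),rcond=None)[0]; return s[:3],np.sqrt(s[3]+s[:3]@s[:3])
def go(x,y,z,yaw=None):
    o=telemetry.get_obs(); R=Ro.from_euler('xyz',o["tool_rot"],degrees=True); d=R.inv().apply(np.array([x,y,z])-o["eef_pos"])
    w=o["tool_rot"][2]; print("tool shift",d.round(4),"turn",None if yaw is None else round((w-yaw+180)%360-180,1),"at",o["eef_pos"].round(4),o["tool_rot"].round(1))
E
python3 - <<'E'
from h import *
print(np.array(vision.camera_model("wrist")["hand_eye"]).round(3), vision.camera_model("wrist")["K"])
tp=lambda u,v,z,M:on_plane(M,[160+u/2.35,110+v/2.35],z)[0].round(4)
sp=lambda u,v,z,M:on_plane(M,[160+u/1.8,80+v/1.8],z)[0].round(4)
for n in ("top","scene"):
    M,p,d=snap(n); f=tp if n=="top" else sp
    pts={"top":dict(hole=(279,130,.052),eye=(348,137,.041),knob=(573,149,.083),pk2=(485,147,.043),pk3=(531,150,.043),pin=(104,282,.088),mat=(642,269,.004)),
     "scene":dict(hole=(307,356,.052),eye=(274,309,.041),knob=(179,150,.083),pk3=(196,187,.043),pin=(528,390,.088),mat=(229,99,.004))}[n]
    for k,(u,v,z) in pts.items(): print(n,k,f(u,v,z,M))
    r=masks_of(n,"mug_center")[0]; c=cloud(M,d,r["pixels"]); t=c[c[:,2]>.110]; print("rim",len(t),fitc(t[:,:2]))
    t=c[c[:,2]<.112]; 
    full=cloud(M,d,np.ones(d.shape,bool))
    for b in ((.487,.197),(.483,-.101),(.473,-.171),(.48,0)):
        q=full[(np.hypot(*(full[:,:2]-b).T)<.045)&(full[:,2]>.015)&(full[:,2]<.06)]; s=sphere(q); print("ball",b,len(q),s[0].round(4),s[1].round(4),q.mean(0).round(3))
    q=full[(np.hypot(*(full[:,:2]-(.458,-.342)).T)<.075)]
E
```

```text
[[-0.    -0.965 -0.261  0.073]
 [ 1.    -0.     0.     0.   ]
 [-0.001 -0.261  0.965 -0.145]
 [ 0.     0.     0.     1.   ]] [[340.2180027    0.         318.82750958]
 [  0.         340.2180027  198.21383667]
 [  0.           0.           1.        ]]
top hole [0.6307 0.1337 0.052 ]
top eye [0.6239 0.0454 0.041 ]
top knob [ 0.6057 -0.2385  0.083 ]
top pk2 [ 0.6123 -0.1316  0.043 ]
top pk3 [ 0.609 -0.191  0.043]
top pin [0.4335 0.3443 0.088 ]
top mat [ 0.4575 -0.3428  0.004 ]
rim 1 (array([ 0.19615866, -0.00998619]), np.float64(0.439367521748496))
ball (0.487, 0.197) 201 [0.4857 0.1957 0.0216] 0.0226 [0.485 0.194 0.035]
ball (0.483, -0.101) 201 [ 0.4783 -0.106   0.0208] 0.0228 [ 0.478 -0.106  0.034]
ball (0.473, -0.171) 210 [ 0.4691 -0.1722  0.0186] 0.0252 [ 0.468 -0.175  0.034]
ball (0.48, 0) 106 [ 4.798e-01 -1.000e-04  2.930e-02] 0.0128 [ 0.48 -0.    0.03]
scene hole [0.63   0.1367 0.052 ]
scene eye [0.6249 0.0484 0.041 ]
scene knob [ 0.6075 -0.2374  0.083 ]
scene pk3 [ 0.6095 -0.1903  0.043 ]
scene pin [0.4318 0.3451 0.088 ]
scene mat [ 0.4584 -0.3404  0.004 ]
rim 154 (array([ 0.61680837, -0.05745748]), np.float64(0.029948066589171207))
ball (0.487, 0.197) 299 [0.4872 0.1948 0.0212] 0.023 [0.492 0.199 0.034]
ball (0.483, -0.101) 229 [ 0.4793 -0.107   0.0212] 0.0228 [ 0.483 -0.101  0.033]
ball (0.473, -0.171) 223 [ 0.4703 -0.1755  0.0227] 0.0217 [ 0.474 -0.171  0.033]
ball (0.48, 0) 151 [ 0.4814 -0.0005  0.0214] 0.0159 [0.483 0.001 0.029]
```

```bash
python3 -c "
from h import *
go(.617,-.058,.24,180)"
```

```text
tool shift [-6.115e-01 -5.244e-01 -3.000e-04] turn -14.7 at [0.1587 0.6045 0.2397] [-180.     0.   165.3]
```

Request:
jog_arm(
  steps="0.0878 -0.045 -0.0385 0 0;0.0878 -0.045 -0.0385 0 0;0.0878 -0.045 -0.0385 0 0;0.0878 -0.045 -0.0385 0 0;0.0878 -0.045 -0.0385 0 0;0.0878 -0.045 -0.0385 0 0;0.0878 -0.045 -0.0385 0 0;0.0878 -0.045 -0.0385 0 0;0.0878 -0.045 -0.0385 0 0;0.0878 -0.045 -0.0385 0 0;0.0878 -0.045 -0.0385 0 0;0.0878 -0.045 -0.0385 0 0",
)

```text
t: 3.1
eef_pos: [0.5647, 0.0187, 0.2399]
tool_rot: [180.0, 0.0, 165.3]
ft_force: [0.8, 1.1, 0.3]
finger_gap: 0.0878
gripper_force: 0.0
```

Request:
jog_arm(
  steps="0.0878 -0.036 -0.031 0 0;0.0878 -0.0355 -0.0314 0 0;0.0878 0 0 0 -7.4;0.0878 0 0 0 -7.3;0.0878 0 0 0 0;0.0878 0 0 0 0",
)

```text
t: 3.85
eef_pos: [0.617, -0.0579, 0.2397]
tool_rot: [180.0, 0.0, 179.9]
ft_force: [0.6, -0.6, 0.2]
finger_gap: 0.0878
gripper_force: 0.0
```

```bash
cat > look.py <<'E'
from h import *
import sys
M,p,d=snap("wrist",sys.argv[1])
cv2.imwrite("pics/%s.png"%sys.argv[1],p[:,:,::-1])
f=cloud(M,d,np.ones(d.shape,bool)); np.save("f.npy",f)
o=telemetry.get_obs(); print(o["t"],o["eef_pos"].round(4),o["tool_rot"].round(2))
E
python3 look.py w1; python3 - <<'E'
from h import *
f=np.load("f.npy"); c=np.array([.617,-.058]); q=f[(np.hypot(*(f[:,:2]-c).T)<.045)]
t=q[q[:,2]>.112]; print(len(t),fitc(t[:,:2]),np.percentile(t[:,2],[50,98])); 
h=f[(f[:,2]>.06)&(f[:,2]<.11)&(np.hypot(*(f[:,:2]-c).T)>.037)&(np.hypot(*(f[:,:2]-c).T)<.07)]; print(len(h),h.mean(0))
go(.617,-.058,.095,180)
E
```

```text
3.9 [ 0.617  -0.0579  0.2398] [-1.8000e+02  1.0000e-02  1.7989e+02]
23505 (array([ 0.62337146, -0.05902757]), np.float64(0.03912007542294593)) [0.32050517 0.33861158]
446 [ 0.56571316 -0.06320001  0.10261235]
tool shift [-0.000e+00 -1.000e-04  1.448e-01] turn -0.1 at [ 0.617  -0.0579  0.2398] [-180.     0.   179.9]
```

View pics/w1.png

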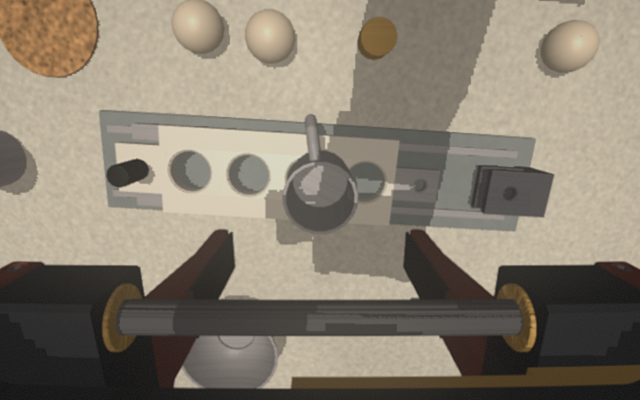

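The wrist view shows the mug rim centred near px (321,190), the handle pointing up in the image (towards the base), the hole at about (510,193) and the eye at about (420,185).

```bash
python3 - <<'E'
from h import *
f=np.load("f.npy"); c=np.array([.617,-.058]); q=f[(np.hypot(*(f[:,:2]-c).T)<.045)]
t=q[(q[:,2]>.110)&(q[:,2]<.128)]; print(len(t),fitc(t[:,:2]),np.percentile(t[:,2],[50,98]),t.min(0),t.max(0))
M=model("wrist")
for k,u,v,z in (("rim",321,190,.118),("hole",510,193,.052),("eye",420,185,.041),("pk3",190,171,.043),("pk2",249,174,.043),("knobtop",139,170,.083)): print(k,on_plane(M,[u,v],z)[0].round(4))
E
```

```text
1144 (array([ 0.61605585, -0.05689345]), np.float64(0.029318003448714696)) [0.11781067 0.11947572] [ 0.57294186 -0.08755362  0.11001109] [ 0.64806709 -0.02615686  0.12016941]
rim [ 0.6099 -0.0555  0.118 ]
hole [0.6296 0.1375 0.052 ]
eye [0.6236 0.0479 0.041 ]
pk3 [ 0.6079 -0.1891  0.043 ]
pk2 [ 0.6112 -0.1287  0.043 ]
knobtop [ 0.5994 -0.2202  0.083 ]
```

Request:
jog_arm(
  steps="0.0878 0 0.001 0.045 0;0.0878 0 0 0.045 0;0.0878 0 0 0.04 0;0.0878 0 0 0.015 0;0.0878 0 0 0 0;0.05 0 0 0 0;0.05 0 0 0 0;0.05 0 0 0 0;0.05 0 0 0 0;0.05 0 0 0 0",
  grip_force=20,
)

```text
t: 5.15
eef_pos: [0.6176, -0.0571, 0.0958]
tool_rot: [-180.0, 0.1, 180.0]
ft_force: [-0.4, -0.1, 7.0]
finger_gap: 0.0619
gripper_force: 20.0
```

```bash
python3 -c "
from h import *
o=telemetry.get_obs();print(o['finger_gap'],o['gripper_force'],o['ft_force'])
go(.458,-.3415,.17,180)"
```

```text
0.06185013422433299 20.0008017802611 [-0.43191622 -0.05712571  7.04086707]
tool shift [ 0.1595 -0.2845 -0.0744] turn -0.0 at [ 0.6176 -0.0571  0.0958] [-1.8e+02  1.0e-01  1.8e+02]
```

Request:
jog_arm(
  steps="0.05 0 0 -0.025 0;0.05 0 0 -0.05 0;0.05 0.023 -0.0405 0 0;0.05 0.023 -0.0405 0 0;0.05 0.023 -0.0405 0 0;0.05 0.023 -0.0405 0 0;0.05 0.023 -0.0405 0 0;0.05 0.023 -0.0405 0 0;0.05 0.0215 -0.0415 0 0;0.05 0 0 0 0;0.05 0 0 0 0",
)

```text
t: 6.52
eef_pos: [0.4573, -0.3411, 0.1696]
tool_rot: [180.0, -0.0, 179.9]
ft_force: [-0.9, 0.7, -1.3]
finger_gap: 0.0619
gripper_force: 20.0
```

```bash
python3 - <<'E'
from h import *
go(.458,-.3415,.0575,180)
M,p,d=snap("top")
for r in masks_of("top","mat")[:2]: print(r["p"],r["centre"],r["pixels"].sum())
hsv=cv2.cvtColor(p,cv2.COLOR_RGB2HSV)
M,p,d=snap("scene","s1")
E
```

```text
tool shift [-0.0007 -0.0004  0.1121] turn -0.1 at [ 0.4573 -0.3411  0.1696] [180.   -0.  179.9]
0.76 [420.1, 229.6] 212
```

Request:
jog_arm(
  steps="0.05 -0.0007 -0.0005 0.04 0;0.05 0 0 0.04 0;0.05 0 0 0.02 0;0.05 0 0 0.008 0;0.05 0 0 0.004 0;0.05 0 0 0 0;0.05 0 0 0 0",
)

```text
t: 7.55
eef_pos: [0.4586, -0.3423, 0.0585]
tool_rot: [-179.9, 0.1, 180.0]
ft_force: [-0.4, -0.3, -1.2]
finger_gap: 0.0622
gripper_force: 20.0
```

Request:
jog_arm(
  steps="0.05 0 0 0.001 0;0.05 0 0 0 0;0.05 0 0 0.001 0;0.05 0 0 0 0",
)

```text
t: 8.05
eef_pos: [0.4581, -0.3421, 0.0568]
tool_rot: [-180.0, 0.0, 180.0]
ft_force: [-3.7, 2.4, 10.8]
finger_gap: 0.0621
gripper_force: 20.0
```

Request:
jog_arm(
  steps="0.0878 0 0 0 0;0.0878 0 0 0 0;0.0878 0 0 0 0;0.0878 0 0 -0.03 0;0.0878 0 0 -0.06 0;0.0878 0 0 -0.06 0;0.0878 0 0 -0.03 0;0.0878 0 0 0 0",
)

```text
t: 9.05
eef_pos: [0.4593, -0.3429, 0.2383]
tool_rot: [-179.8, 0.2, 180.0]
ft_force: [0.5, -0.4, -0.5]
finger_gap: 0.088
gripper_force: 0.0
```

```bash
python3 - <<'E'
from h import *
M,p,d=snap("wrist","w2")
f=cloud(M,d,np.ones(d.shape,bool))
q=f[(np.hypot(*(f[:,:2]-(.458,-.342)).T)<.05)&(f[:,2]>.065)&(f[:,2]<.09)]; print("mug",len(q),fitc(q[:,:2]),np.percentile(q[:,2],[5,50,98]))
M,p,d=snap("scene"); f=cloud(M,d,np.ones(d.shape,bool)); q=f[(np.hypot(*(f[:,:2]-(.458,-.342)).T)<.05)&(f[:,2]>.075)&(f[:,2]<.085)]; print("mug",len(q),fitc(q[:,:2]))
for t in ("mat","push_knob"):
  for r in masks_of("scene",t)[:2]: print(t,r["p"],r["centre"])
go(.6065,-.238,.24,176.3)
E
```

```text
mug 1245 (array([ 0.45304362, -0.34237555]), np.float64(0.030987670575673837)) [0.06679405 0.07789441 0.08048051]
mug 87 (array([ 0.45985595, -0.34270817]), np.float64(0.029447084606576517))
mat 0.63 [288.1, 139.8]
push_knob 0.6 [280.5, 209.7]
tool shift [-0.1492  0.1034 -0.0063] turn 3.7 at [ 0.4573 -0.3414  0.2339] [ 1.799e+02 -1.000e-01  1.800e+02]
```

View pics/w2.png

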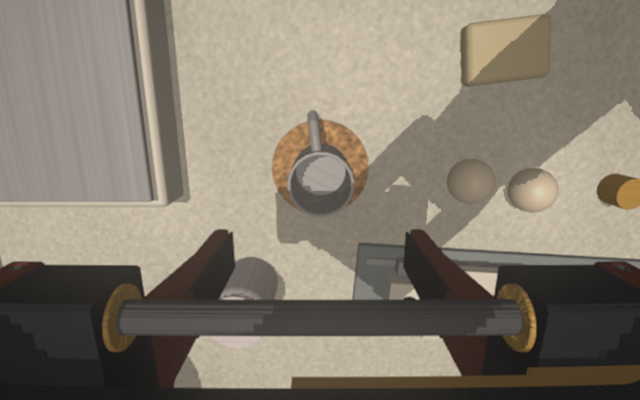

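The mug stands upright within the mat: rim around px (321,183), mat around (321,165), offset by perspective. Next is the knob.

Request:
jog_arm(
  steps="0.0878 -0.05 0.0345 0 0;0.0878 -0.05 0.0345 0 0;0.0878 -0.0492 0.0344 0 0;0.0878 0 0 0 3.7;0.0878 0 0 0.06 0;0.0878 0 0 0.05 0;0.0878 0 0 0 0;0.0878 0 0 0 0",
)

```text
t: 10.25
eef_pos: [0.6078, -0.2389, 0.1263]
tool_rot: [-180.0, 0.0, 176.3]
ft_force: [0.5, -0.1, 0.6]
finger_gap: 0.0877
gripper_force: 0.0
```

```bash
python3 look.py w3; python3 - <<'E'
from h import *
f=np.load("f.npy"); q=f[(np.hypot(*(f[:,:2]-(.6065,-.238)).T)<.03)&(f[:,2]>.05)&(f[:,2]<.089)]; print(len(q),q.mean(0),q.min(0),q.max(0))
t=q[q[:,2]>.079]; print(len(t),t.mean(0),t.min(0),t.max(0))
go(.6065,-.238,.068,176.3)
E
```

```text
10.3 [ 0.6085 -0.2392  0.1273] [-1.7996e+02  1.3000e-01  1.7628e+02]
1399 [ 0.60168916 -0.24151069  0.07807988] [ 0.59363034 -0.25280701  0.05000776] [ 0.61555351 -0.2309577   0.08529379]
1005 [ 0.60383575 -0.2417611   0.08304669] [ 0.5937232  -0.25241335  0.07900566] [ 0.61555351 -0.2309577   0.08529379]
tool shift [0.0022 0.0011 0.0593] turn -0.0 at [ 0.6085 -0.2392  0.1273] [-1.800e+02  1.000e-01  1.763e+02]
```

Request:
jog_arm(
  steps="0.0878 0.003 -0.001 0.03 0;0.0878 0 0 0.028 0;0.0878 0 0 0 0;0.01 0 0 0 0;0.01 0 0 0 0;0.01 0 0 0 0;0.01 0 0 0 0;0.01 0 0 0 0;0.01 0 0 0 0;0.01 0 0 0 0",
  grip_force=15,
)

```text
t: 11.55
eef_pos: [0.6042, -0.2398, 0.0676]
tool_rot: [-180.0, -0.0, 176.3]
ft_force: [0.5, 4.7, -0.3]
finger_gap: 0.0221
gripper_force: 15.1
```

Request:
jog_arm(
  steps="0.01 0 0.015 0 0;0.01 0 0.02 0 0;0.01 0 0.02 0 0;0.01 0 0.015 0 0;0.01 0 0.008 0 0;0.01 0 0 0 0;0.01 0 0 0 0",
)

```text
t: 12.42
eef_pos: [0.6094, -0.161, 0.0676]
tool_rot: [180.0, -0.0, 176.3]
ft_force: [1.3, 3.6, -1.8]
finger_gap: 0.022
gripper_force: 15.0
```

Request:
jog_arm(
  steps="0.01 0 0.004 0 0;0.01 0 0.002 0 0;0.01 0 0.002 0 0;0.01 0 0 0 0;0.01 0 0 0 0",
)

```text
t: 13.05
eef_pos: [0.6099, -0.1536, 0.0676]
tool_rot: [-180.0, 0.0, 176.3]
ft_force: [2.1, -2.2, -5.2]
finger_gap: 0.0217
gripper_force: 15.0
```

Request:
jog_arm(
  steps="0.01 0 0.0015 0 0;0.01 0 0 0 0;0.01 0 0.001 0 0;0.01 0 0 0 0;0.01 0 0 0 0",
)

```text
t: 13.68
eef_pos: [0.6099, -0.1525, 0.0676]
tool_rot: [-179.9, 0.0, 176.3]
ft_force: [1.3, -10.7, -5.2]
finger_gap: 0.0218
gripper_force: 15.0
```

Request:
jog_arm(
  steps="0.01 0 0.001 0 0;0.01 0 0 0 0;0.01 0 0 0 0",
)

```text
t: 14.05
eef_pos: [0.61, -0.1525, 0.0676]
tool_rot: [-179.8, 0.0, 176.3]
ft_force: [0.7, -14.6, -6.3]
finger_gap: 0.0213
gripper_force: 15.0
```

Request:
jog_arm(
  steps="0.03 0 0 0 0;0.0878 0 0 0 0;0.0878 0 0 0 0;0.0878 0 0 0 0;0.0878 0 0 -0.05 0;0.0878 0 0 -0.06 0;0.0878 0 0 -0.06 0;0.0878 0 0 0 0",
)

```text
t: 15.05
eef_pos: [0.613, -0.1507, 0.2435]
tool_rot: [-179.9, 0.6, 176.3]
ft_force: [0.5, 0.4, -1.3]
finger_gap: 0.0876
gripper_force: 0.0
```

```bash
python3 -c "
from h import *
go(.433,.345,.24,176.3)"
```

```text
tool shift [0.2116 0.483  0.0005] turn 0.0 at [ 0.613  -0.1507  0.2435] [-179.9    0.6  176.3]
```

Request:
jog_arm(
  steps="0.0878 0.0235 0.0537 0 0;0.0878 0.0235 0.0537 0 0;0.0878 0.0235 0.0537 0 0;0.0878 0.0235 0.0537 0 0;0.0878 0.0235 0.0537 0 0;0.0878 0.0235 0.0537 0 0;0.0878 0.0235 0.0537 0 0;0.0878 0.0235 0.0537 0 0;0.0878 0.0235 0.0537 0 0;0.0878 0 0 0 0;0.0878 0 0 0 0",
)

```text
t: 16.42
eef_pos: [0.4297, 0.3452, 0.2367]
tool_rot: [-179.9, -0.1, 176.3]
ft_force: [0.2, 0.2, -0.9]
finger_gap: 0.0878
gripper_force: 0.0
```

```bash
python3 look.py w4; python3 - <<'E'
from h import *
f=np.load("f.npy"); q=f[(np.hypot(*(f[:,:2]-(.433,.345)).T)<.025)&(f[:,2]>.08)&(f[:,2]<.1)]; print(len(q),q.mean(0),(q.min(0)+q.max(0))/2,q.max(0)-q.min(0))
a=cv2.imread("pics/w4.png"); cv2.imwrite("pics/w4c.png",cv2.resize(a[100:250,220:420],None,fx=3,fy=3))
go(.433,.345,.14)
E
```

```text
16.475 [0.4302 0.3448 0.2369] [-1.7992e+02 -6.0000e-02  1.7627e+02]
404 [0.43003853 0.34942974 0.0879337 ] [0.43079314 0.34959524 0.08524371] [0.01968794 0.01900549 0.01035848]
tool shift [-0.0029  0.0006  0.0969] turn None at [0.4302 0.3448 0.2369] [-1.799e+02 -1.000e-01  1.763e+02]
```

View pics/w4c.png

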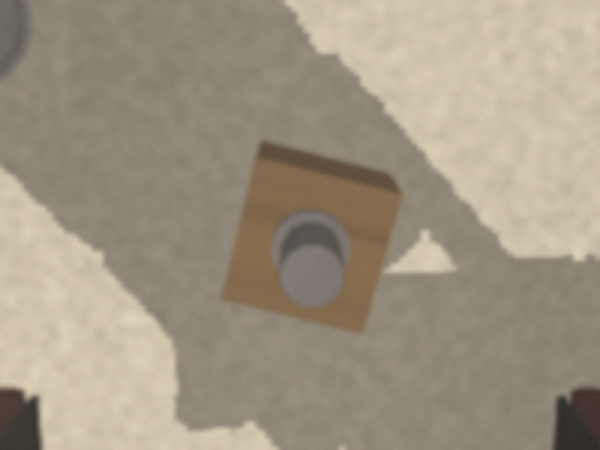

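Request:
jog_arm(
  steps="0.0878 -0.001 0.003 0.04 0;0.0878 0 0 0.04 0;0.0878 0 0 0.02 0;0.0878 0 0 0 0;0.0878 0 0 0 0",
)

```text
t: 17.1
eef_pos: [0.4324, 0.3482, 0.1385]
tool_rot: [180.0, 0.0, 176.2]
ft_force: [0.6, -0.3, 0.6]
finger_gap: 0.0878
gripper_force: 0.0
```

```bash
python3 - <<'E'
from h import *
M=model("wrist"); 
import sys
o=telemetry.get_obs(); M,p,d=snap("wrist","w5"); print(o["eef_pos"],o["tool_rot"])
f=cloud(M,d,np.ones(d.shape,bool)); q=f[(np.hypot(*(f[:,:2]-(.433,.345)).T)<.025)&(f[:,2]>.083)&(f[:,2]<.095)]; print(len(q),q.mean(0),(q.min(0)+q.max(0))/2,q.max(0)-q.min(0))
go(.433,.345,.072)
a=cv2.imread("pics/w5.png"); cv2.imwrite("pics/w5c.png",cv2.resize(a[100:300,220:420],None,fx=2.5,fy=2.5))
E
```

```text
[0.43239537 0.34823048 0.1384577 ] [1.79967847e+02 4.08279519e-02 1.76201361e+02]
812 [0.42975538 0.34948664 0.08801588] [0.43052723 0.34937224 0.08678662] [0.01952395 0.01911042 0.00735551]
tool shift [-0.0007 -0.0036  0.0668] turn None at [0.4325 0.3486 0.1388] [1.799e+02 1.000e-01 1.762e+02]
```

View pics/w5c.png

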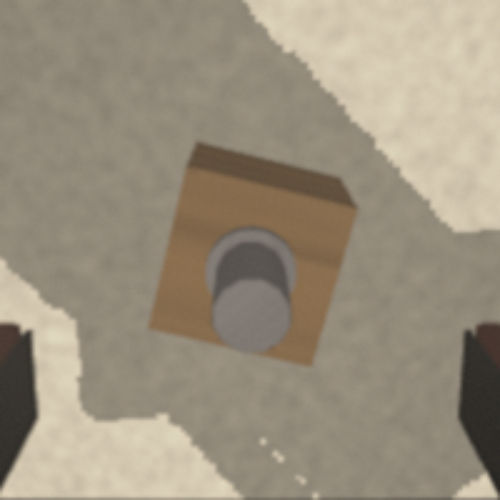

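Request:
jog_arm(
  steps="0.0878 0.002 0.0007 0.03 0;0.0878 0 0 0.03 0;0.0878 0 0 0.006 0;0.0878 0 0 0 0;0.04 0 0 0 0;0.01 0 0 0 0;0.01 0 0 0 0;0.01 0 0 0 0;0.01 0 0 0 0;0.01 0 0 0 0;0.01 0 0 0 0",
  grip_force=35,
)

```text
t: 18.52
eef_pos: [0.4295, 0.3496, 0.0716]
tool_rot: [-180.0, -0.0, 176.3]
ft_force: [-0.5, -1.1, -0.3]
finger_gap: 0.0212
gripper_force: 0.0
```

Request:
jog_arm(
  steps="0.01 0 0 0 0;0.01 0 0 0 0;0.01 0 0 0 0",
)

```text
t: 18.9
eef_pos: [0.4295, 0.3496, 0.0716]
tool_rot: [-180.0, -0.0, 176.3]
ft_force: [0.0, -0.6, -1.4]
finger_gap: 0.0192
gripper_force: 35.0
```

Request:
jog_arm(
  steps="0.01 0 0 -0.03 0;0.01 0 0 -0.05 0;0.01 0 0 -0.04 0;0.01 0 0 0 0",
)

```text
t: 19.4
eef_pos: [0.4311, 0.3509, 0.1947]
tool_rot: [179.8, 0.3, 176.3]
ft_force: [-0.3, 0.5, -1.1]
finger_gap: 0.0191
gripper_force: 35.0
```

```bash
python3 -c "
from h import *
go(.67,.137,.19)"
```

```text
tool shift [-0.2522 -0.198   0.0051] turn None at [0.4311 0.3509 0.1947] [179.8   0.3 176.3]
```

Request:
jog_arm(
  steps="0.01 -0.042 -0.033 0 0;0.01 -0.042 -0.033 0 0;0.01 -0.042 -0.033 0 0;0.01 -0.042 -0.033 0 0;0.01 -0.042 -0.033 0 0;0.01 -0.042 -0.033 0 0;0.01 0 0 0 0;0.01 0 0 0 0;0.01 0 0 0 0",
)

```text
t: 20.52
eef_pos: [0.6669, 0.1367, 0.1908]
tool_rot: [-180.0, -0.1, 176.4]
ft_force: [0.2, 0.3, -1.6]
finger_gap: 0.0195
gripper_force: 35.0
```

```bash
python3 look.py w6; python3 - <<'E'
import cv2
a=cv2.imread("pics/w6.png"); cv2.imwrite("pics/w6c.png",cv2.resize(a[40:310,160:480],None,fx=2.2,fy=2.2,interpolation=2))
E
```

```text
20.575 [0.6671 0.1367 0.1912] [-1.7999e+02 -7.0000e-02  1.7637e+02]
```

View pics/w6c.png

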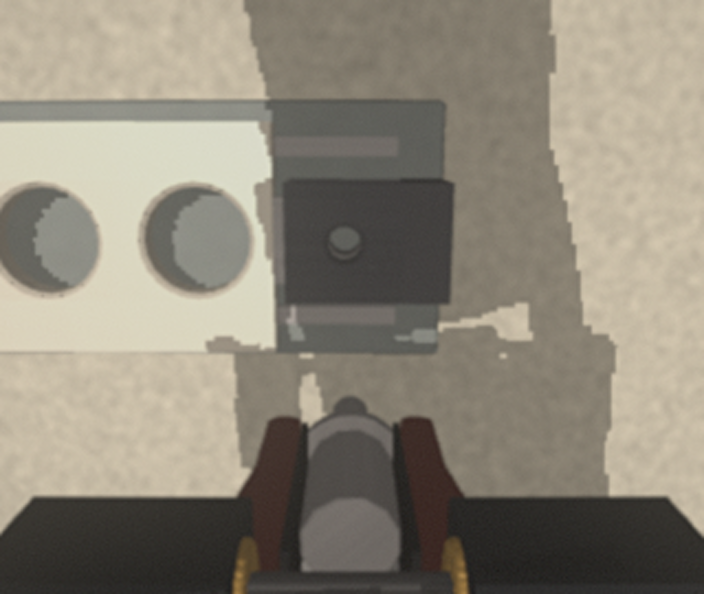

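The hole is at crop px (345,243), the pin head top is around (350,540), and the bed is aligned with the image axes.

```bash
python3 - <<'E'
from h import *
M=model("wrist"); o=telemetry.get_obs()
px=lambda u,v:[160+u/2.2,40+v/2.2]
H=on_plane(M,px(345,242),.052)[0]; P=on_plane(M,px(350,538),o["eef_pos"][2]+.0164)[0]; p0=on_plane(M,px(197,240),.043)[0]; p1=on_plane(M,px(48,240),.043)[0]
print("hole",H,"pin",P,"tcp",o["eef_pos"],"p0",p0,"p1",p1)
print(proj(M,o["eef_pos"]+[0,0,-.0636]), "tip seen ~",px(350,398))
go(H[0],H[1],.15); go(*(H[:2]-P[:2]+o["eef_pos"][:2]),.15)
E
```

```text
hole [0.6296523  0.13789235 0.052     ] pin [0.66718107 0.13726176 0.20758174] tcp [0.66706579 0.13674153 0.19118174] p0 [0.62624767 0.07998523 0.043     ] p1 [0.62237988 0.02139535 0.043     ]
[[318.15865537 222.1866178 ]] tip seen ~ [319.09090909090907, 220.9090909090909]
tool shift [ 0.0374 -0.0012  0.0412] turn None at [0.6671 0.1367 0.1912] [-1.800e+02 -1.000e-01  1.764e+02]
tool shift [ 0.0374 -0.0017  0.0412] turn None at [0.6671 0.1367 0.1912] [-1.800e+02 -1.000e-01  1.764e+02]
```

Request:
jog_arm(
  steps="0.01 0.0374 -0.0015 0 0;0.01 0 0 0.04 0;0.01 0 0 0.025 0;0.01 0 0 0 0;0.01 0 0 0 0;0.01 0 0 0 0",
)

```text
t: 21.32
eef_pos: [0.6316, 0.137, 0.1282]
tool_rot: [180.0, 0.1, 176.3]
ft_force: [-0.4, -0.3, -1.1]
finger_gap: 0.0191
gripper_force: 35.0
```

```bash
python3 look.py w7; python3 - <<'E'
from h import *
M=model("wrist"); o=telemetry.get_obs(); print(proj(M,[[.62965,.1379,.052],o["eef_pos"]+[0,0,-.0636]]))
go(.6297,.1379,.122)
a=cv2.imread("pics/w7.png"); cv2.imwrite("pics/w7c.png",cv2.resize(a[130:310,220:420],None,fx=3,fy=3,interpolation=2))
E
```

```text
21.375 [0.6315 0.1369 0.128 ] [1.7997e+02 1.2000e-01 1.7630e+02]
[[319.3489426  213.16125639]
 [318.0871896  221.87602092]]
tool shift [0.0019 0.0008 0.006 ] turn None at [0.6315 0.1369 0.128 ] [1.800e+02 1.000e-01 1.763e+02]
```

View pics/w7c.png

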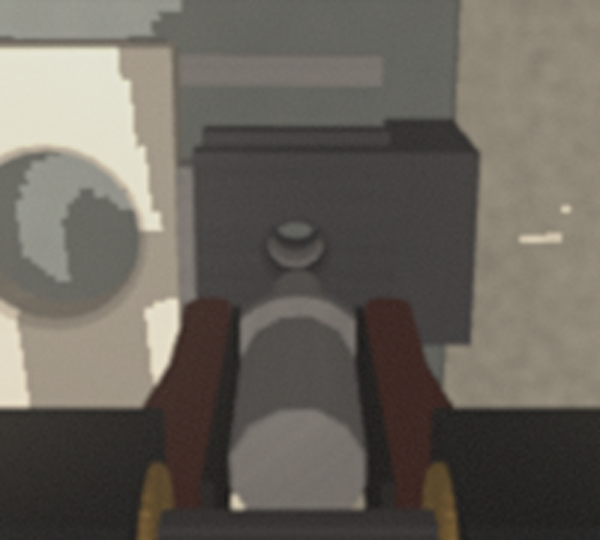

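The hole is at crop (296,244) and the pin tip just below it at about (297,278), so I need about 2.7 mm more along tool x.

Request:
jog_arm(
  steps="0.01 0.0027 0.0003 0 0;0.01 0 0 0 0;0.01 0 0 0.008 0;0.01 0 0 0.004 0;0.01 0 0 0.003 0;0.01 0 0 0 0;0.01 0 0 0 0",
)

```text
t: 22.25
eef_pos: [0.6282, 0.1371, 0.1117]
tool_rot: [180.0, 0.0, 176.3]
ft_force: [0.5, -0.1, -0.9]
finger_gap: 0.0195
gripper_force: 35.0
```

Request:
jog_arm(
  steps="0.01 0 0 0.003 0;0.01 0 0 0.003 0;0.01 0 0 0.003 0;0.01 0 0 0.003 0;0.01 0 0 0 0;0.01 0 0 0 0",
)

```text
t: 23.0
eef_pos: [0.6281, 0.1371, 0.0997]
tool_rot: [180.0, 0.0, 176.3]
ft_force: [-0.7, -0.5, -1.3]
finger_gap: 0.0196
gripper_force: 35.0
```

Request:
jog_arm(
  steps="0.01 0 0 0.004 0;0.01 0 0 0.004 0;0.01 0 0 0.004 0;0.01 0 0 0.004 0;0.01 0 0 0.004 0;0.01 0 0 0 0;0.01 0 0 0 0",
)

```text
t: 23.88
eef_pos: [0.6282, 0.1371, 0.0797]
tool_rot: [180.0, 0.0, 176.3]
ft_force: [-0.6, -0.2, -1.3]
finger_gap: 0.0193
gripper_force: 35.0
```

Request:
jog_arm(
  steps="0.01 0 0 0.002 0;0.01 0 0 0.002 0;0.01 0 0 0 0;0.01 0 0 0.0005 0;0.01 0 0 0 0;0.01 0 0 0 0",
)

```text
t: 24.62
eef_pos: [0.6282, 0.1371, 0.0756]
tool_rot: [180.0, 0.0, 176.3]
ft_force: [-2.7, -0.6, 4.9]
finger_gap: 0.0194
gripper_force: 35.0
```

Request:
jog_arm(
  steps="0.03 0 0 0 0;0.05 0 0 0 0;0.0878 0 0 0 0;0.0878 0 0 -0.03 0;0.0878 0 0 -0.06 0;0.0878 0 0 -0.05 0;0.0878 0 0 0 0",
)

```text
t: 25.5
eef_pos: [0.6308, 0.1377, 0.2199]
tool_rot: [179.9, 0.5, 176.3]
ft_force: [1.4, 0.2, 0.2]
finger_gap: 0.0856
gripper_force: 0.0
```

```bash
cat > balls.py <<'E'
from h import *
def balls(n):
    M,p,d=snap(n); f=cloud(M,d,np.ones(d.shape,bool)); out=[]
    hsv=cv2.cvtColor(p,cv2.COLOR_RGB2HSV)
    K=M
    v,u=np.nonzero(d>0); 
    sel=(f[:,2]>.02)&(f[:,2]<.05)&(f[:,0]>.40)&(f[:,0]<.545)&(f[:,1]>-.25)&(f[:,1]<.30)
    m=np.zeros(d.shape,np.uint8); m[v[sel],u[sel]]=1
    k,l,st,ce=cv2.connectedComponentsWithStats(m)
    L=l[v,u]
    for i in range(1,k):
        if st[i,4]<60: continue
        q=f[L==i]; s=sphere(q); out.append((s[0],s[1],len(q),q[:,2].max()))
        print(n,s[0].round(4),s[1].round(4),len(q),q[:,2].max().round(3),(q.min(0)/2+q.max(0)/2).round(4))
    return out
if __name__=="__main__":
    balls("top"); balls("scene")
    M,p,d=snap("scene","s3")
    go(.487,.195,.22,86.3)
E
python3 balls.py; python3 -c "
import cv2
a=cv2.imread('pics/s3.png'); cv2.imwrite('pics/s3c.png',cv2.resize(a[120:320,220:440],None,fx=2.5,fy=2.5))"
```

```text
top [ 0.4782 -0.1067  0.0214] 0.0229 199 0.049 [ 0.4795 -0.1064  0.0344]
top [ 0.4798 -0.      0.027 ] 0.013 105 0.035 [4.798e-01 2.000e-04 2.920e-02]
top [ 0.4684 -0.177   0.0204] 0.0229 203 0.046 [ 0.468  -0.1769  0.0331]
scene [0.487  0.1949 0.0206] 0.0231 283 0.045 [0.4876 0.1956 0.0328]
tool shift [ 0.1438  0.0488 -0.0058] turn 90.0 at [0.6273 0.137  0.214 ] [-1.800e+02 -1.000e-01  1.763e+02]
```

View pics/s3c.png

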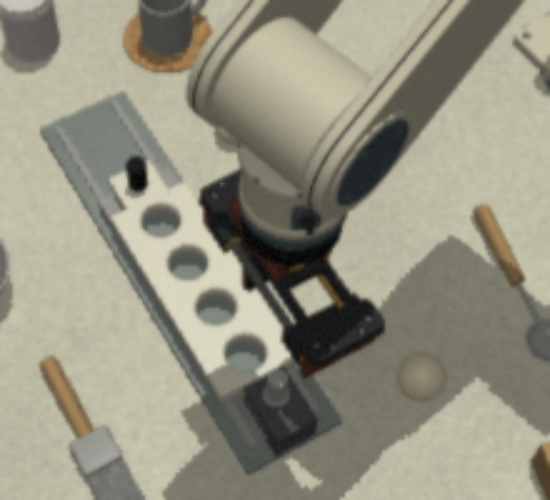

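The pin stands in the yoke with its collar down and the carriage is home. The ball at crop (421,377) is unmoved, so it's next.

Request:
jog_arm(
  steps="0.0878 0.048 0.0165 0 0;0.0878 0.048 0.0165 0 0;0.0878 0.048 0.016 0 0;0.0878 0 0 0 10;0.0878 0 0 0 10;0.0878 0 0 0 10;0.0878 0 0 0 10;0.0878 0 0 0 10;0.0878 0 0 0 10;0.0878 0 0 0 10;0.0878 0 0 0 10;0.0878 0 0 0 10",
)

```text
t: 27.15
eef_pos: [0.4864, 0.1949, 0.2131]
tool_rot: [-179.8, 0.1, 86.0]
ft_force: [0.3, 0.4, -0.1]
finger_gap: 0.0876
gripper_force: 0.0
```

Request:
jog_arm(
  steps="0.0878 0 0 0.06 0;0.0878 0 0 0.03 0;0.0878 0 0 0 0;0.0878 0 0 0 0",
)

```text
t: 27.65
eef_pos: [0.4876, 0.1954, 0.1252]
tool_rot: [-180.0, 0.0, 86.3]
ft_force: [-0.0, 0.0, -0.2]
finger_gap: 0.088
gripper_force: 0.0
```

```bash
cat > wb.py <<'E'
from h import *
import sys
b=np.array([float(sys.argv[1]),float(sys.argv[2])])
M,p,d=snap("wrist"); f=cloud(M,d,np.ones(d.shape,bool))
q=f[(np.hypot(*(f[:,:2]-b).T)<.035)&(f[:,2]>.015)&(f[:,2]<.048)]; s=sphere(q)
# fixed-radius fit
from scipy.optimize import least_squares
r=least_squares(lambda c:np.linalg.norm(q-c,axis=1)-.025,[*b,.018],loss="soft_l1",f_scale=.002).x
print(len(q),s[0].round(4),s[1].round(4),"R25",r.round(4),"extent",(q.min(0)/2+q.max(0)/2).round(4)); go(r[0],r[1],.0225,86.3)
E
python3 wb.py .487 .195
```

```text
2092 [0.4954 0.1638 0.0189] 0.0243 R25 [0.4955 0.1631 0.0182] extent [0.4936 0.1742 0.0298]
tool shift [-0.0319  0.0094  0.1034] turn -0.0 at [0.4882 0.1956 0.1259] [179.9  -0.   86.3]
```

The ball now reads 32 mm away, so it may have been knocked. I'll re-check around the new spot.

```bash
python3 wb.py .4955 .163; python3 balls.py 2>&1 | grep scene
```

```text
3038 [0.4955 0.1635 0.0188] 0.0245 R25 [0.4955 0.1633 0.0181] extent [0.4956 0.1654 0.0297]
tool shift [-0.0319  0.0091  0.1037] turn -0.0 at [0.4883 0.1956 0.1262] [179.9  -0.   86.3]
scene [ 0.4696 -0.1778  0.0228] 0.0221 204 0.047 [ 0.4709 -0.1753  0.0336]
scene [ 0.4794 -0.107   0.0222] 0.0223 216 0.047 [ 0.4792 -0.1056  0.0334]
scene [0.4813 0.     0.0226] 0.0155 138 0.036 [4.807e-01 4.000e-04 2.900e-02]
scene [0.4982 0.1623 0.021 ] 0.023 119 0.041 [0.501  0.1629 0.0308]
```

Both cameras confirm the ball was knocked to (0.496, 0.163). I'll grasp it there lightly.

Request:
jog_arm(
  steps="0.0878 -0.032 0.009 0 0;0.0878 0 0 0 0;0.0878 0 0 0.05 0;0.0878 0 0 0.035 0;0.0878 0 0 0.0185 0;0.0878 0 0 0 0;0.06 0 0 0 0;0.045 0 0 0 0;0.045 0 0 0 0;0.045 0 0 0 0;0.045 0 0 0 0;0.045 0 0 0 0",
  grip_force=6,
)

```text
t: 29.4
eef_pos: [0.4949, 0.1629, 0.0221]
tool_rot: [179.9, -0.0, 86.3]
ft_force: [-0.8, -1.7, 5.4]
finger_gap: 0.0494
gripper_force: 6.0
```

Request:
jog_arm(
  steps="0.045 0 0 -0.01 0;0.045 0 0 -0.025 0;0.045 0 0 -0.04 0;0.045 0 0 -0.04 0;0.045 0 0 -0.015 0;0.045 0 0 0 0;0.045 0 0 0 0",
)

```text
t: 30.28
eef_pos: [0.4935, 0.1625, 0.1503]
tool_rot: [-179.9, 0.0, 86.3]
ft_force: [0.1, -0.3, -1.0]
finger_gap: 0.0491
gripper_force: 6.0
```

```bash
python3 -c "
from h import *
go(.6255,.080,.15,86.3)"
```

```text
tool shift [-7.38e-02  1.37e-01  1.00e-04] turn -0.0 at [0.4935 0.1625 0.1503] [-179.9    0.    86.3]
```

Request:
jog_arm(
  steps="0.045 -0.0125 0.0225 0 0;0.045 -0.0175 0.0325 0 0;0.045 -0.0175 0.0325 0 0;0.045 -0.0175 0.0325 0 0;0.045 -0.0088 0.017 0 0;0.045 0 0 0 0;0.045 0 0 0 0;0.045 0 0 0 0",
)

```text
t: 31.28
eef_pos: [0.6254, 0.081, 0.1516]
tool_rot: [-180.0, 0.0, 86.3]
ft_force: [0.7, -0.0, -0.0]
finger_gap: 0.0491
gripper_force: 6.0
```

```bash
python3 look.py w8; python3 - <<'E'
from h import *
M=model("wrist"); e=telemetry.get_obs()["eef_pos"]
P=[(.6255,.080,.043),(.6217,.0201,.043),(.6178,-.0398,.043),(.6284,.1374,.092)]
print(proj(M,P).round(1)); go(.6255,.080,.061)
a=cv2.imread("pics/w8.png"); cv2.imwrite("pics/w8c.png",cv2.resize(a[50:350,160:480],None,fx=2,fy=2,interpolation=2))
E
```

```text
31.325 [0.6256 0.081  0.1517] [-179.97   -0.     86.34]
[[320.5 203.2]
 [320.4 273.3]
 [320.3 335.5]
 [319.7 132.8]]
tool shift [-0.001  -0.      0.0907] turn None at [0.6256 0.081  0.1517] [-180.    -0.    86.3]
```

View pics/w8c.png

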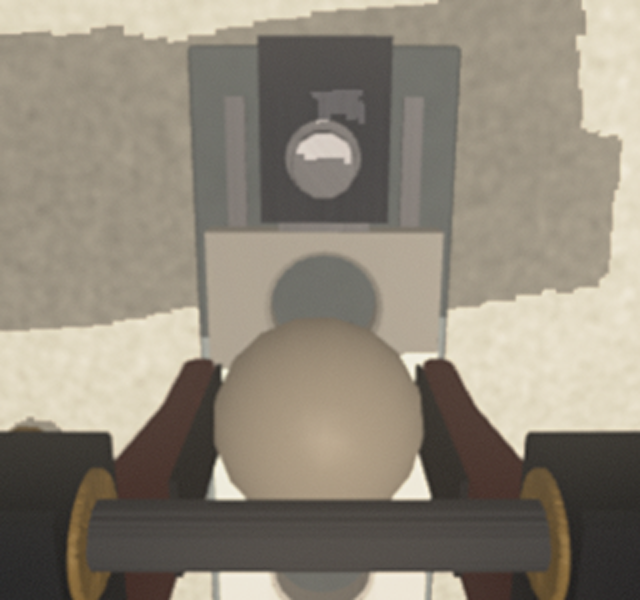

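Pocket 0 is centred at about crop (324.5,305), 1.2 mm to the right of prediction. The ball sits centred in the jaws.

Request:
jog_arm(
  steps="0.045 -0.0008 0.0012 0.03 0;0.045 0 0 0.03 0;0.045 0 0 0.018 0;0.045 0 0 0.007 0;0.045 0 0 0 0;0.045 0 0 0.002 0;0.045 0 0 0 0;0.045 0 0 0 0",
)

```text
t: 32.33
eef_pos: [0.6279, 0.0794, 0.0652]
tool_rot: [180.0, -0.0, 86.3]
ft_force: [0.3, 0.4, -0.4]
finger_gap: 0.0493
gripper_force: 6.0
```

Request:
jog_arm(
  steps="0.045 0 0 0.001 0;0.045 0 0 0.001 0;0.045 0 0 0 0;0.045 0 0 0.001 0;0.045 0 0 0 0;0.045 0 0 0 0",
)

```text
t: 33.08
eef_pos: [0.6276, 0.0795, 0.0617]
tool_rot: [-180.0, 0.0, 86.3]
ft_force: [-0.6, -0.5, -0.4]
finger_gap: 0.0491
gripper_force: 6.0
```

Request:
jog_arm(
  steps="0.045 0 0 0.0007 0;0.045 0 0 0 0;0.045 0 0 0.0007 0;0.045 0 0 0 0;0.045 0 0 0 0",
)

```text
t: 33.7
eef_pos: [0.6276, 0.0792, 0.0604]
tool_rot: [180.0, 0.0, 86.3]
ft_force: [-0.7, -2.8, 2.6]
finger_gap: 0.0493
gripper_force: 6.2
```

Request:
jog_arm(
  steps="0.045 -0.001 0 0 0;0.045 0 0 0 0;0.045 0 0 0.0007 0;0.045 0 0 0 0;0.045 0 0 0 0",
)

```text
t: 34.33
eef_pos: [0.6276, 0.0788, 0.0604]
tool_rot: [180.0, -0.0, 86.3]
ft_force: [-2.7, 0.1, 9.8]
finger_gap: 0.0486
gripper_force: 10.3
```

Seated with about 10 N vertical force. I'll ease up a little and release.

Request:
jog_arm(
  steps="0.055 0 0 -0.0004 0;0.0878 0 0 0 0;0.0878 0 0 0 0;0.0878 0 0 0 0;0.0878 0 0 -0.03 0;0.0878 0 0 -0.05 0;0.0878 0 0 -0.05 0;0.0878 0 0 0 0;0.0878 0 0 0 0",
)

```text
t: 35.45
eef_pos: [0.6261, 0.0784, 0.1887]
tool_rot: [-179.8, 0.0, 86.3]
ft_force: [-0.2, 1.0, -1.2]
finger_gap: 0.0876
gripper_force: 0.0
```

```bash
python3 - <<'E'
from h import *
from scipy.optimize import least_squares
M,p,d=snap("wrist","w9"); f=cloud(M,d,np.ones(d.shape,bool))
q=f[(np.hypot(*(f[:,:2]-(.627,.079)).T)<.035)&(f[:,2]>.055)&(f[:,2]<.09)]
print(len(q),least_squares(lambda c:np.linalg.norm(q-c,axis=1)-.025,[.627,.079,.057],loss="soft_l1",f_scale=.002).x)
import balls; balls.balls("top")
go(.4788,-.1065,.2,86.3)
E
```

```text
2704 [0.62574827 0.07911634 0.05606597]
top [ 0.4783 -0.1062  0.0214] 0.0226 197 0.047 [ 0.4795 -0.1065  0.0338]
top [ 4.796e-01 -2.000e-04  3.160e-02] 0.0129 105 0.037 [4.798e-01 2.000e-04 2.880e-02]
top [ 0.4683 -0.1771  0.0211] 0.0228 203 0.047 [ 0.468  -0.1764  0.0334]
tool shift [-0.194  -0.1349 -0.0114] turn -0.0 at [0.6259 0.0783 0.1879] [-179.8    0.    86.3]
```

Request:
jog_arm(
  steps="0.0878 -0.0485 -0.0337 0 0;0.0878 -0.0485 -0.0337 0 0;0.0878 -0.0485 -0.0337 0 0;0.0878 -0.0485 -0.0338 0 0;0.0878 0 0 0.05 0;0.0878 0 0 0.013 0;0.0878 0 0 0 0;0.0878 0 0 0 0",
)

```text
t: 36.55
eef_pos: [0.4812, -0.106, 0.1275]
tool_rot: [180.0, 0.0, 86.4]
ft_force: [-0.3, 0.1, -0.1]
finger_gap: 0.0879
gripper_force: 0.0
```

```bash
python3 wb.py .479 -.106
```

```text
3185 [ 0.4766 -0.1059  0.0188] 0.0245 R25 [ 0.4766 -0.1061  0.0181] extent [ 0.4765 -0.1051  0.0305]
tool shift [-0.0003 -0.0049  0.1053] turn 0.1 at [ 0.4813 -0.1061  0.1278] [179.9   0.   86.4]
```

Request:
jog_arm(
  steps="0.0878 -0.0003 -0.004 0.05 0;0.0878 0 0 0.035 0;0.0878 0 0 0.0195 0;0.0878 0 0 0 0;0.06 0 0 0 0;0.045 0 0 0 0;0.045 0 0 0 0;0.045 0 0 0 0;0.045 0 0 0 0;0.045 0 0 0 0;0.045 0 0 0 0",
  grip_force=6,
)

```text
t: 37.98
eef_pos: [0.4767, -0.1065, 0.0228]
tool_rot: [180.0, 0.0, 86.3]
ft_force: [0.8, 0.3, 5.6]
finger_gap: 0.0492
gripper_force: 6.0
```

Request:
jog_arm(
  steps="0.045 0 0 -0.01 0;0.045 0 0 -0.03 0;0.045 0 0 -0.045 0;0.045 0 0 -0.043 0;0.045 0.018 0.019 0 0;0.045 0.0285 0.029 0 0;0.045 0.0295 0.03 0 0;0.045 0.0295 0.03 0 0;0.045 0.0195 0.02 0 0;0.045 0.0095 0.01 0 0;0.045 0 0 0 0;0.045 0 0 0 0",
)

```text
t: 39.48
eef_pos: [0.6217, 0.0182, 0.1503]
tool_rot: [-179.9, 0.0, 86.3]
ft_force: [-0.3, 0.2, -0.9]
finger_gap: 0.049
gripper_force: 6.0
```

```bash
python3 look.py w10; python3 - <<'E'
from h import *
M=model("wrist"); print(proj(M,[(.6231,.0188,.043),(.627,.0787,.056)]).round(1)); go(.6231,.0188,.0620,86.3)
a=cv2.imread("pics/w10.png"); cv2.imwrite("pics/w10c.png",cv2.resize(a[50:350,160:480],None,fx=2,fy=2,interpolation=2))
E
```

```text
39.525 [0.6217 0.0181 0.1504] [-1.7994e+02  1.0000e-02  8.6240e+01]
[[322.4 201.4]
 [322.7 122.6]]
tool shift [0.0008 0.0014 0.0884] turn -0.1 at [0.6217 0.0181 0.1504] [-179.9    0.    86.2]
```

View pics/w10c.png

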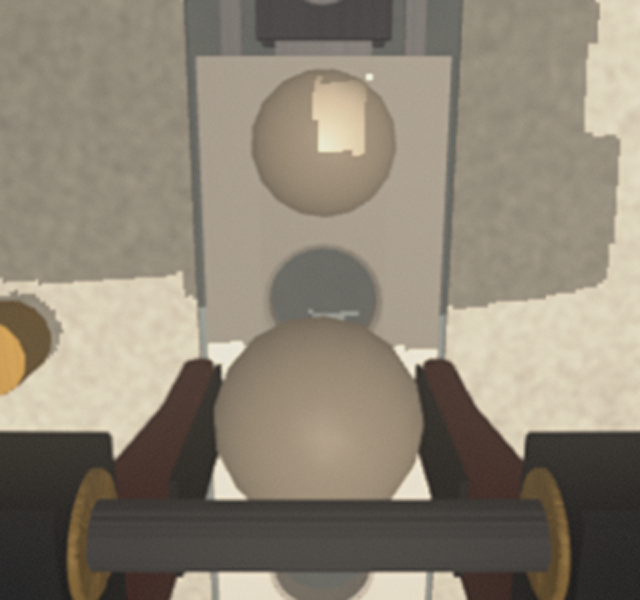

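The first ball is seated at crop (323,142), and pocket 1 at about (324,299) matches the prediction.

Request:
jog_arm(
  steps="0.045 0.0008 0.0012 0.03 0;0.045 0 0 0.03 0;0.045 0 0 0.018 0;0.045 0 0 0.007 0;0.045 0 0 0.001 0;0.045 0 0 0.001 0;0.045 0 0 0 0;0.045 0 0 0.0007 0;0.045 0 0 0 0;0.045 0 0 0 0",
)

```text
t: 40.78
eef_pos: [0.624, 0.0196, 0.0629]
tool_rot: [180.0, 0.0, 86.3]
ft_force: [-1.0, -0.2, -0.5]
finger_gap: 0.0492
gripper_force: 6.0
```

Request:
jog_arm(
  steps="0.045 -0.0007 0 0.0007 0;0.045 0 0 0 0;0.045 0 0 0.0006 0;0.045 0 0 0 0;0.045 0 0 0 0",
)

```text
t: 41.4
eef_pos: [0.6239, 0.0188, 0.0615]
tool_rot: [-180.0, 0.0, 86.3]
ft_force: [-0.6, 0.4, -0.5]
finger_gap: 0.0491
gripper_force: 6.0
```

Request:
jog_arm(
  steps="0.045 0 0 0.0005 0;0.045 0 0 0 0;0.045 0 0 0.0005 0;0.045 0 0 0 0;0.045 0 0 0 0",
)

```text
t: 42.02
eef_pos: [0.6238, 0.0188, 0.0605]
tool_rot: [-180.0, 0.0, 86.3]
ft_force: [-2.9, -0.9, 4.5]
finger_gap: 0.049
gripper_force: 6.0
```

Request:
jog_arm(
  steps="0.045 0 -0.0006 0 0;0.045 0 0 0 0;0.055 0 0 0 0;0.0878 0 0 0 0;0.0878 0 0 0 0;0.0878 0 0 0 0;0.0878 0 0 -0.03 0;0.0878 0 0 -0.05 0;0.0878 0 0 -0.05 0;0.0878 0 0 0 0;0.0878 0 0 0 0",
)

```text
t: 43.4
eef_pos: [0.6226, 0.0189, 0.1898]
tool_rot: [-179.9, 0.0, 86.3]
ft_force: [-0.3, -0.2, -0.1]
finger_gap: 0.088
gripper_force: 0.0
```

```bash
python3 - <<'E'
from h import *
from scipy.optimize import least_squares
M,p,d=snap("wrist","w11"); f=cloud(M,d,np.ones(d.shape,bool))
for c in ((.6231,.0188),(.627,.0787)):
    q=f[(np.hypot(*(f[:,:2]-c).T)<.03)&(f[:,2]>.055)&(f[:,2]<.09)]
    print(len(q),least_squares(lambda c:np.linalg.norm(q-c,axis=1)-.025,[*c,.057],loss="soft_l1",f_scale=.002).x)
import balls; balls.balls("top"); balls.balls("scene")
go(.4687,-.1765,.13,86.3)
E
```

```text
2686 [0.62183262 0.01922927 0.05605363]
3091 [0.62577622 0.07932022 0.05606388]
top [ 0.4687 -0.1771  0.0205] 0.023 202 0.045 [ 0.468  -0.1768  0.0331]
scene [ 4.814e-01 -2.000e-04  2.390e-02] 0.0147 135 0.037 [ 0.4811 -0.0009  0.0286]
tool shift [-0.2049 -0.1403  0.0591] turn -0.0 at [0.6222 0.0189 0.1886] [-179.8    0.    86.3]
```

Request:
jog_arm(
  steps="0.0878 -0.041 -0.028 0 0;0.0878 -0.041 -0.028 0 0;0.0878 -0.041 -0.028 0 0;0.0878 -0.041 -0.028 0 0;0.0878 -0.041 -0.028 0 0;0.0878 0 0 0.05 0;0.0878 0 0 0.013 0;0.0878 0 0 0 0;0.0878 0 0 0 0",
)

```text
t: 44.68
eef_pos: [0.4713, -0.1764, 0.1282]
tool_rot: [179.9, 0.0, 86.3]
ft_force: [0.3, 0.8, 0.5]
finger_gap: 0.0878
gripper_force: 0.0
```

```bash
python3 wb.py .4687 -.1765
```

```text
3180 [ 0.4667 -0.1768  0.0188] 0.0245 R25 [ 0.4667 -0.177   0.018 ] extent [ 0.4668 -0.1759  0.0303]
tool shift [-0.0008 -0.0048  0.1059] turn 0.0 at [ 0.4714 -0.1765  0.1284] [179.9   0.   86.3]
```

Request:
jog_arm(
  steps="0.0878 -0.0005 -0.004 0.05 0;0.0878 0 0 0.035 0;0.0878 0 0 0.02 0;0.0878 0 0 0 0;0.06 0 0 0 0;0.045 0 0 0 0;0.045 0 0 0 0;0.045 0 0 0 0;0.045 0 0 0 0;0.045 0 0 0 0;0.045 0 0 0 0",
  grip_force=6,
)

```text
t: 46.1
eef_pos: [0.4667, -0.177, 0.0229]
tool_rot: [180.0, 0.0, 86.3]
ft_force: [0.4, -0.2, 6.0]
finger_gap: 0.0487
gripper_force: 6.0
```

Request:
jog_arm(
  steps="0.045 0 0 -0.01 0;0.045 0 0 -0.03 0;0.045 0 0 -0.045 0;0.045 0 0 -0.043 0;0.045 0.02 0.02 0 0;0.045 0.03 0.03 0 0;0.045 0.032 0.0315 0 0;0.045 0.032 0.0315 0 0;0.045 0.021 0.0205 0 0;0.045 0.0105 0.01 0 0;0.045 0 0 0 0;0.045 0 0 0 0",
)

```text
t: 47.6
eef_pos: [0.6179, -0.0417, 0.1503]
tool_rot: [-179.9, 0.0, 86.3]
ft_force: [0.3, -0.5, -0.9]
finger_gap: 0.049
gripper_force: 6.0
```

```bash
python3 look.py w12; python3 - <<'E'
from h import *
M=model("wrist"); print(proj(M,[(.6193,-.0411,.043)]).round(1)); go(.6193,-.0411,.0620,86.3)
a=cv2.imread("pics/w12.png")[50:350,160:480]; a=cv2.resize(a,None,fx=2,fy=2)
cv2.imwrite("pics/w12c.png",a)
E
```

```text
47.65 [ 0.6179 -0.0418  0.1504] [-1.7994e+02  1.0000e-02  8.6240e+01]
[[322.3 201.5]]
tool shift [0.0008 0.0014 0.0884] turn -0.1 at [ 0.6179 -0.0418  0.1504] [-179.9    0.    86.2]
```

View pics/w12c.png

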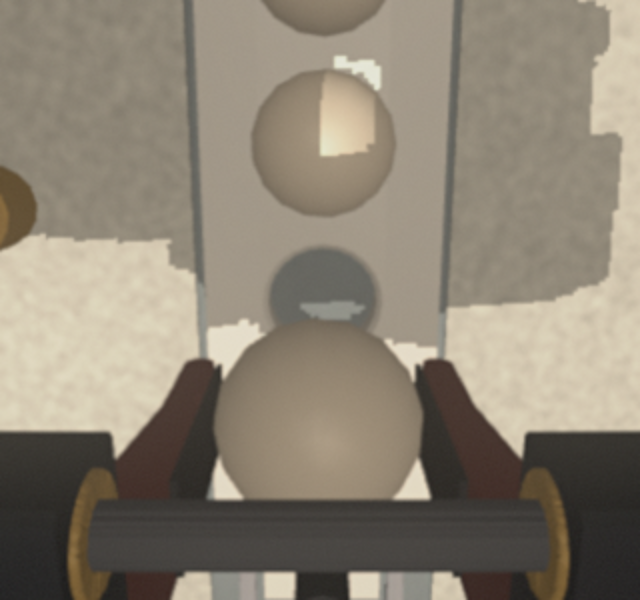

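Same geometry as for pocket 1 (pocket at crop (324,299)), so I'll repeat those moves.

Request:
jog_arm(
  steps="0.045 0.0002 0.0008 0.03 0;0.045 0 0 0.03 0;0.045 0 0 0.018 0;0.045 0 0 0.007 0;0.045 0 0 0.001 0;0.045 0 0 0.001 0;0.045 0 0 0 0;0.045 0 0 0.0014 0;0.045 0 0 0 0;0.045 0 0 0.0006 0;0.045 0 0 0 0;0.045 0 0 0 0",
)

```text
t: 49.15
eef_pos: [0.6198, -0.0408, 0.0614]
tool_rot: [-180.0, 0.0, 86.3]
ft_force: [-0.3, 0.6, -1.2]
finger_gap: 0.0489
gripper_force: 6.0
```

Request:
jog_arm(
  steps="0.045 0 0 0.0005 0;0.045 0 0 0 0;0.045 0 0 0.0005 0;0.045 0 0 0 0;0.045 0 0 0 0",
)

```text
t: 49.78
eef_pos: [0.6198, -0.0408, 0.0607]
tool_rot: [180.0, 0.0, 86.3]
ft_force: [-2.6, -0.1, 4.7]
finger_gap: 0.0491
gripper_force: 6.0
```

Request:
jog_arm(
  steps="0.045 0 -0.0005 0 0;0.045 0 0 0 0;0.055 0 0 0 0;0.0878 0 0 0 0;0.0878 0 0 0 0;0.0878 0 0 0 0;0.0878 0 0 -0.03 0;0.0878 0 0 -0.05 0;0.0878 0 0 -0.05 0;0.0878 0 0 -0.05 0;0.0878 0 -0.05 -0.04 0;0.0878 0 -0.05 -0.04 0",
)

```text
t: 51.28
eef_pos: [0.5203, -0.0343, 0.3193]
tool_rot: [-179.9, 0.0, 86.3]
ft_force: [1.1, -0.1, -0.0]
finger_gap: 0.0879
gripper_force: 0.0
```

Request:
jog_arm(
  steps="0.0878 0.05 -0.03 0 0;0.0878 0.06 0 0 0;0.0878 0.06 0 0 0;0.0878 0.06 0 0 0;0.0878 0.06 0 0 0;0.0878 0 0 0 0;0.0878 0 0 0 0",
)

```text
t: 52.15
eef_pos: [0.5101, 0.2566, 0.3179]
tool_rot: [-179.9, 0.1, 86.3]
ft_force: [0.3, -0.7, 0.3]
finger_gap: 0.088
gripper_force: 0.0
```

```bash
python3 - <<'E'
from h import *
import balls
balls.balls("top"); balls.balls("scene")
M,p,d=snap("scene","s4"); cv2.imwrite("pics/s4c.png",cv2.resize(p[70:370,180:480,::-1],None,fx=2,fy=2))
M,p,d=snap("top"); f=cloud(M,d,np.ones(d.shape,bool)); 
for c in ((.6261,.0790),(.6222,.019),(.6183,-.041)):
    q=f[(np.hypot(*(f[:,:2]-c).T)<.03)&(f[:,2]>.055)&(f[:,2]<.09)]; s=sphere(q); print(len(q),s)
E
```

```text
top [ 4.797e-01 -1.000e-04  2.900e-02] 0.0128 106 0.037 [4.799e-01 2.000e-04 2.950e-02]
scene [ 0.4814 -0.      0.0237] 0.0149 138 0.036 [ 0.4813 -0.0013  0.028 ]
209 (array([0.6266701 , 0.07890531, 0.05874881]), np.float64(0.023035225522148255))
211 (array([0.62338826, 0.01863268, 0.0591621 ]), np.float64(0.02293282216009007))
210 (array([ 0.61912644, -0.04085438,  0.05866933]), np.float64(0.022866902777104736))
```

View pics/s4c.png

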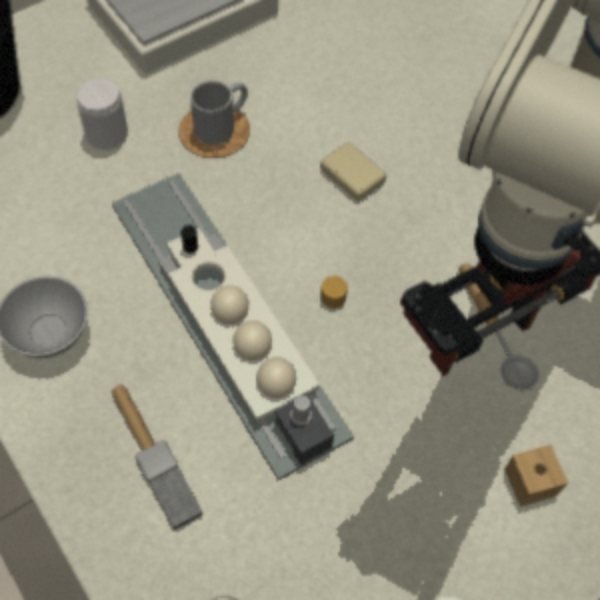

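The three balls sit in the pockets at crop (229,303), (252,340) and (276,377). The pin is down at (301,408), the mug stands on the mat at (213,115), and no ball is left on the table.

```bash
python3 -c "
from workcell import job
print(job.job_done())"
```

```text
the job is handed in; nothing more can be done
None
```

The job is handed in at about 52 s of the 210 s allowed: the mug stands on the cork mat, the carriage is home and pinned, and the three bath balls found on the table sit in pockets 0, 1 and 2, including one that was knocked aside mid-run; the judge gave no verdict.

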